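Unstack the drone parts into their foam nests

ROBOT

A 6-joint arm with a two-finger parallel gripper is mounted at the origin on the work surface. World frame = base frame: x ahead of the robot, y to its left, z up, the work surface at z = 0. Lengths are in m, angles in degrees, forces in N, time in s.
With the tool pointing down it reaches from about 0.25 to 0.725 m from the base axis. Payload 9.7 kg.
Tool frame: the origin (TCP) lies at the very end of the fingers, on their centre line; the grasp point (between the pads) lies 19 mm behind it; z points along the fingers, y is the direction in which the jaws open and shut (so a half turn about z gives the same grasp; the last joint's range is limited). The gripper opens to 85 mm and grips with 20 to 120 N. Pads are 22 mm wide; open, the fingers measure 114 mm over their backs; the gripper's body (76 mm by 85 mm) begins 54 mm behind the grasp point. The pads swing forward as they close: fully open they stand 13 mm farther back than shut.
Start: joints at [64.916, 4.979, 10.078, 95.1, 0, 90], TCP at [0.233, 0.498, 0.231] pointing down, gripper open.
Joint ranges: [-179.16, 179.16], [-48.56, 103.87], [-65.8, 70.77], [-126.05, 130.52], [-82.76, 87.17], [-180, 180]. Speed limits (degrees/s): [127.2, 127.2, 147.25, 180, 180, 180].

INTERFACE

Orientations are given as [roll, pitch, yaw] about the fixed x, y, z axes, in that order (R = Rz(yaw) Ry(pitch) Rx(roll)).
In Python, from workcell import bot gives the robot as it stands. The module is installed in compiled form; this text tells all that it offers.
- The arm moves only by the tool arm_command, never from a script. Its argument "increments" is a list of rows, each a list of 7 numbers: the gripper command: -1 is fully open, 1 is shut, values between are in proportion, then the shift along the tool's x, y, z in cm, then the turn, a rotation vector about the tool's x, y, z in degrees. In form: [[gripper, x, y, z, rx, ry, rz], ...]. A call has 1 to 10 rows; each row shifts and turns the commanded pose from where the row before left it, along the tool's axes as they then stand; what a row does not reach is not made up. A row lasts 1/8 s, in which the tool goes at most 62.5 mm and 10.7 degrees, less where a joint would pass 70% of its speed; a pose out of reach is approached as far as the arm can. A call is refused whole if a number of a shift passes 6.25 or a number of a turn 10.7, either way. A call with a gripper value outside its range is refused whole. The fingers move at their own pace and stop on an object; "grip_force" is the grip in N (left out, the last holds). Time passes only in rows, so rows that do not move let the fingers close. It gives the time, the measured TCP pose, the force and the opening at its end, in the units of the state.
- bot.get_obs(): the state, without advancing time (a new reading comes with each control period).
- bot.camera(name): name is "side" or "top"; returns a dict with "color" (384x512x3 uint8, red, green, blue), "fx", "fy", "cx", "cy" (pixels), "origin" and "attitude" of the camera in the world. Camera axes: x right, y up, looking along -z (the intrinsics and any distortion apply to the point x, -y, -z); pixel columns grow to the right and rows downward; lengths in m; the calibration is good to about 2 mm. A picture is of the moment at which its call begins. There is no depth.
- bot.job_done(): hands the job in, once; it reports no verdict.
The state is a dict: "time": time; "q": joint angles; "qd": joint speeds; "joint_efforts": joint torques, N m; "ee_pos": TCP position; "tcp_rot": TCP orientation; "wrist_force": force on the tool from outside, world axes, zero at the start; "torque": the same for the moment, N m; "opening": finger opening in m.
Only numpy, scipy, OpenCV 4.12 (cv2) and the standard library are available. Lean on these libraries where they do the work, as an engineer would, in place of code of your own. Each camera call takes 0.05 s, during which the arm holds its last target. There are 200 camera calls.

TASK

On the drone bench a battery, a square controller, a big motor and a small motor are stacked on one another. Take the stack apart from the top down and bed each part upright and flat in the recess of the pink foam nest cut to its own shape and size, in that order: small motor, big motor, controller, battery. Set the parts down rather than dropping them, and leave the screw jar and the screwdriver where they are.

Things in the scene. Friction and masses are not known exactly. Their poses are not given: they have to be found in the camera images.
- small_motor_center (a point): Small brushless motor, an upright plain cylinder 28 mm in diameter and 34 mm high, bare metal foot and black bell, about 60 g. Loose; at the start the top of the stack, standing on the big motor. The point is its centre, half-way up (17 mm over its foot); z along its axis, up.
- big_motor_center (a point): Big brushless motor, an upright plain cylinder 46 mm in diameter and 34 mm high, same look as the small one, about 150 g. Loose; second from the top, standing on the controller. The point is its centre, half-way up (17 mm over its foot); z along its axis, up.
- controller_center (a point): Controller, a square aluminium case 54 x 54 mm and 34 mm high, about 140 g. Loose; third from the top, lying on the battery, turned a little against it. The point is its centre, half-way up (17 mm over its underside); x and y square to its sides, z up.
- battery_center (a point): Battery pack, a grey block 130 mm long (its x), 58 mm wide (its y) and 36 mm high (z), with a paper label, about 320 g. Loose; the bottom of the stack, lying on the bench. The point is its centre, half-way up (18 mm over its underside).
- nest_small_floor (a point): Fixed pink foam slab 98 x 98 mm, 20 mm thick, lying on the bench, with the smaller round recess, 44 mm in diameter and 6 mm deep with a darker floor, for the small motor. The point is the centre of the recess floor, 14 mm over the bench; z up.
- nest_big_floor (a point): Fixed pink foam slab 98 x 98 mm, 20 mm thick, with the larger round recess, 62 mm in diameter and 6 mm deep with a darker floor, for the big motor. The point is the centre of the recess floor, 14 mm over the bench; z up.
- nest_controller_floor (a point): Fixed pink foam slab 98 x 98 mm, 20 mm thick, with a square recess 70 x 70 mm, 6 mm deep with a darker floor, for the controller. The point is the centre of the recess floor, 14 mm over the bench; x and y square to the recess sides.
- nest_battery_floor (a point): Fixed pink foam slab 170 mm (its x) x 98 mm (its y), 20 mm thick, with a rectangular recess 146 mm (x) x 74 mm (y), 6 mm deep with a darker floor, for the battery. The point is the centre of the recess floor, 14 mm over the bench.
- screw_jar_center (a point): Bystander: a small white jar with a metal cap, 42 mm in diameter and 55 mm high, standing loose on the bench. The point is its centre, half-way up.
- screwdriver_grip (a point): Bystander: a screwdriver with a black handle lying loose on the bench at the far side. The point is on its handle; its x runs towards the tip.
Mind the look-alikes: they are no part of the job. Leave any brown, green or orange look-alike of the part that bears battery_center alone.

How it is judged (in metres and radians):
On the way, in this order (a step that is already met when the one before it is completed fails the run):
1. the small motor lies flat in its own nest, released (horizontal distance between small_motor_center and nest_small_floor below 0.014 m and z of small_motor_center in the frame of nest_small_floor between 0.015 and 0.019 m and angle between small_motor_center's own z axis and vertical below 0.03 rad and linear speed of small_motor below 0.02 m/s and contact force between the fingers and small_motor below 0.05 N), for 0.2 s.
2. the big motor lies flat in its own nest, released (horizontal distance between big_motor_center and nest_big_floor below 0.014 m and z of big_motor_center in the frame of nest_big_floor between 0.015 and 0.019 m and angle between big_motor_center's own z axis and vertical below 0.03 rad and linear speed of big_motor below 0.02 m/s and contact force between the fingers and big_motor below 0.05 N), for 0.2 s.
3. the square controller lies flat in its own nest, released (horizontal distance between controller_center and nest_controller_floor below 0.014 m and z of controller_center in the frame of nest_controller_floor between 0.015 and 0.019 m and angle between controller_center's own z axis and vertical below 0.03 rad and linear speed of controller below 0.02 m/s and contact force between the fingers and controller below 0.05 N), for 0.2 s.
4. the battery lies flat in its own nest, released (horizontal distance between battery_center and nest_battery_floor below 0.014 m and z of battery_center in the frame of nest_battery_floor between 0.016 and 0.02 m and angle between battery_center's own z axis and vertical below 0.03 rad and linear speed of battery below 0.02 m/s and contact force between the fingers and battery below 0.05 N), for 0.2 s.
At the end, for the whole second after the job is handed in: Each of the four parts stands upright (within 0.03 rad) on the floor of its own nest's recess (height within 2 mm, centre within 14 mm of the recess centre), released and at rest (under 20 mm/s) (all of step 1 and all of step 2 and all of step 3 and all of step 4); the robot touches nothing.
It fails at once if a part is dropped (falls freely faster than 0.75 m/s, about 30 mm) ((linear speed of small_motor above 0.75 m/s and contact force between the fingers and small_motor below 0.05 N) or (linear speed of big_motor above 0.75 m/s and contact force between the fingers and big_motor below 0.05 N) or (linear speed of controller above 0.75 m/s and contact force between the fingers and controller below 0.05 N) or (linear speed of battery above 0.75 m/s and contact force between the fingers and battery below 0.05 N)).
It fails at once if the screw jar is moved more than 25 mm (distance of screw_jar_center from where it was at the start of the episode above 0.025 m).
It fails at once if the screwdriver is moved more than 25 mm (distance of screwdriver_grip from where it was at the start of the episode above 0.025 m).
It also fails if it takes over 128 s, if anything falls off the work surface, if the arm or the gripper's body presses on something with over 40 N, if the wrist force passes 120 N, or if a joint passes its speed limit or range.

## Working session

There is one attempt and no reset: what is moved stays moved. The work goes in short steps, Python scripts to look and compute and a tool call to move; the robot and the scene stay as the last step left them, time stands still between calls to the robot, and variables do not carry over. Pictures are saved under pics/ and viewed, about 12 in all and at most 16, crops included, and the job is handed in when it is done.

Besides the shell and the picture viewer there is one more tool, called after ">>>" as a command line: name --pt "numbers of a row" for each row, then --argument value for the rest. arm_command: Moves the arm, as the interface text tells. Its arguments: {"type":"object","properties":{"increments":{"type":"array"},"grip_force":{"type":"number"}},"required":["increments"]}

```bash
mkdir -p pics; cat > h.py <<'E'
from workcell import bot
import numpy as np, cv2, pickle
from scipy.spatial.transform import Rotation as R
E
python3 - <<'E'
from h import *
for n in("side","top"):
    c=bot.camera(n); cv2.imwrite(f"pics/{n}0.png",cv2.resize(c["color"][:,:,::-1],None,fx=1.5,fy=1.5,interpolation=cv2.INTER_CUBIC))
    pickle.dump(c,open(n+"0.pkl","wb"))
    print({k:v for k,v in c.items() if k!="color"})
print(bot.get_obs())
E
```

```text
{'fx': 428.4292761829138, 'fy': 428.4292761829138, 'cx': 257.39660462358233, 'cy': 189.30289764674052, 'origin': array([ 0.45590927, -0.91333813,  0.72701319]), 'attitude': array([54.33106495, -0.8286753 , -9.36178249])}
{'fx': 385.93072009124097, 'fy': 385.93072009124097, 'cx': 251.5506108151291, 'cy': 195.56965230440915, 'origin': array([ 0.44714344, -0.05073018,  1.16742508]), 'attitude': array([  6.49788489,  -0.31645111, -91.1800852 ])}
{'time': 0.1, 'q': array([6.49163468e+01, 5.00919605e+00, 1.00397417e+01, 9.51014065e+01,
       1.71397144e-03, 9.00028476e+01]), 'qd': array([-0.02875591,  0.03691006,  0.19461939, -0.07129963, -0.03678258,
        0.03478508]), 'joint_efforts': array([-5.11005455e-04, -5.21560514e+01,  4.65653622e+01,  1.60796440e-02,
        3.65174216e-06, -8.05926504e-06]), 'ee_pos': array([0.23306934, 0.49793963, 0.23064871]), 'tcp_rot': array([-1.79929139e+02, -1.71044838e-03,  1.54913497e+02]), 'wrist_force': array([-0.08162137,  0.17308002, -0.77217831]), 'torque': array([ 0.03480605, -0.00280657, -0.00858253]), 'opening': 0.08534881009429922}
```

View pics/side0.png

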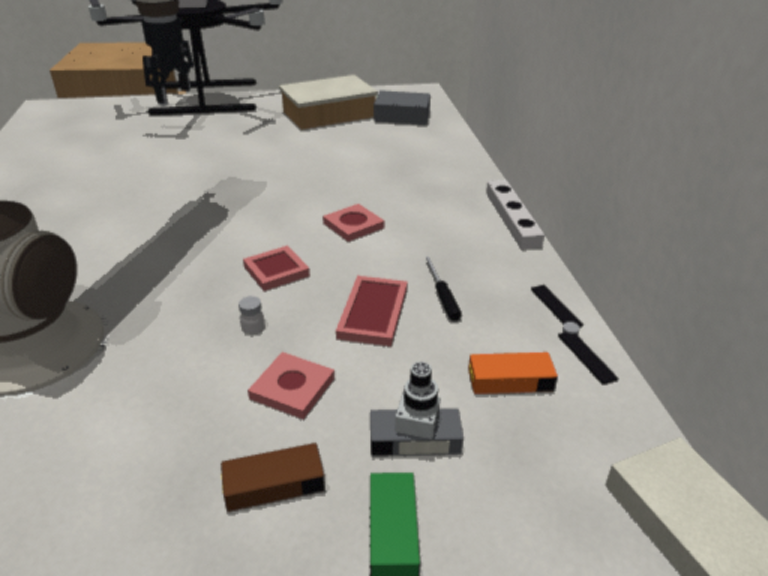

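View pics/top0.png

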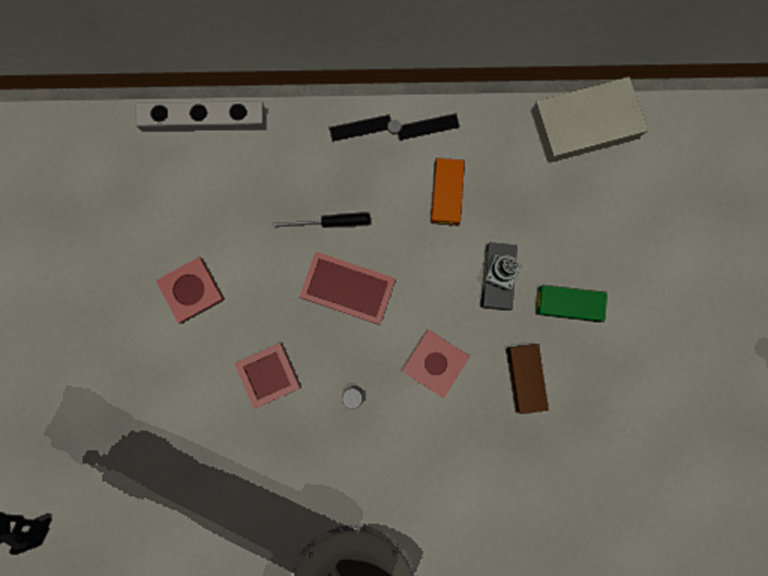

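Side view: the stack is at about (418,405) on the grey battery. The small-motor nest is at (292,380), controller nest (276,266), battery nest (373,308), big-motor nest (353,219) and jar (250,313). The brown, green and orange blocks are decoys. Top view: stack (503,272), small nest (436,363), battery nest (348,288), big nest (188,290) and controller nest (267,375). Next I'll enlarge them.

```bash
python3 - <<'E'
from h import *
s=pickle.load(open("side0.pkl","rb"))["color"][:,:,::-1]; t=pickle.load(open("top0.pkl","rb"))["color"][:,:,::-1]
f=lambda im,x,y,w,h,k:cv2.resize(im[y:y+h,x:x+w],None,fx=k,fy=k,interpolation=cv2.INTER_CUBIC)
# stack: side x 240..315,y 235..310 ; top x 310..360,y 155..210
a=f(s,240,235,75,75,8)/1.; b=f(t,315,155,25*2//2*2,75,8)[:, :200*1]
b=f(t,315,157,25*2,50,4) if 0 else f(t,318,158,30,52,8)
# two separate pictures
cv2.imwrite("pics/cs.png",a); cv2.imwrite("pics/ct.png",f(t,315,155,40,55,10)) 
# nests by colour
for n,im in(("side",s),("top",t)):
    hsv=cv2.cvtColor(im,cv2.COLOR_BGR2HSV); 
    m=cv2.inRange(hsv,(0,70,60),(6,255,255))|cv2.inRange(hsv,(172,70,60),(180,255,255))
    k,l,st,ce=cv2.connectedComponentsWithStats(m)
    for i in range(1,k):
        if st[i,4]>80: 
            v=im[l==i][:,2]; th=cv2.threshold(v.reshape(-1,1).astype(np.uint8),0,255,cv2.THRESH_OTSU)[0]
            d=((l==i)&(im[:,:,2]<=th)).astype(np.uint8); 
            kk,ll,ss,cc=cv2.connectedComponentsWithStats(d); j=1+np.argmax(ss[1:,4])
            cnt=cv2.findContours((l==i).astype(np.uint8),0,1)[0][0]
            print(n,st[i],ce[i].round(1),"thr",th,"floor",ss[j],cc[j].round(2))
E
```

```text
side [216 136  40  25 599] [235.5 147.7] thr 142.0 floor [216 145  40  16 176] [235.87 153.06]
side [162 164  44  30 798] [183.8 178.2] thr 140.0 floor [169 167  30  18 307] [183.52 175.39]
side [ 224  184   47   47 1594] [247.8 206.9] thr 143.0 floor [230 187  37  35 897] [248.14 203.79]
side [ 166  235   57   44 1521] [194.2 256.2] thr 143.0 floor [166 248  56  31 300] [194.58 267.07]
top [ 200  168   63   48 1862] [231.2 191.6] thr 114.0 floor [ 204  172   55   40 1247] [231.16 191.32]
top [ 104  171   44   44 1087] [125.7 193. ] thr 110.0 floor [115 183  21  21 342] [125.29 192.75]
top [ 268  220   45   45 1109] [290.1 241.9] thr 115.0 floor [283 235  15  15 188] [290.14 241.99]
top [ 156  229   44   43 1120] [177.9 250. ] thr 117.0 floor [162 235  32  32 602] [177.4 250.2][ WARN:0@0.060] global loadsave.cpp:1063 imwrite_ Unsupported depth image for selected encoder is fallbacked to CV_8U.
```

View pics/cs.png

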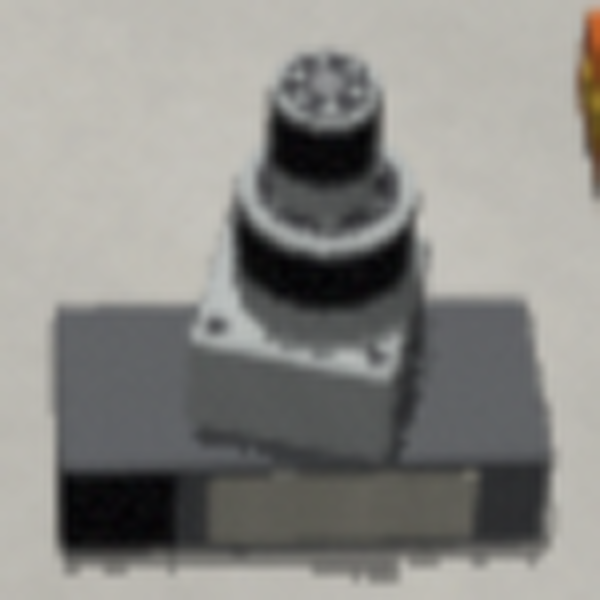

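View pics/ct.png

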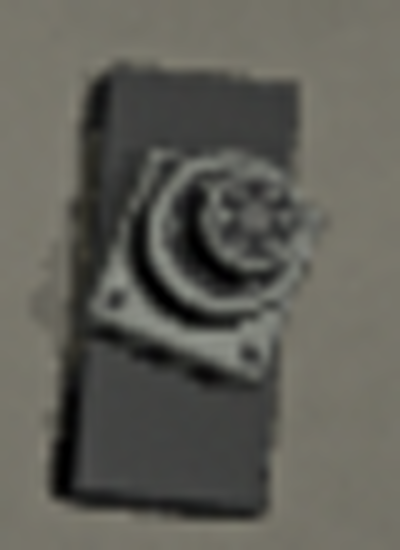

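Side crop (8x): small-motor top ellipse centre (327,89), big-motor top (326,190), controller top corners FL (190,338) and FR (400,375), battery top corners (57,308), (527,300), (548,460), (62,470). Top crop (10x): small top (252,218), big top (231,232), controller top (155,150), (92,305), (262,380), (325,215), battery top (108,73), (298,83), (268,514), (72,495).

```bash
cat >> h.py <<'E'
def P(c):
    """3x4 projection matrix"""
    Rc=R.from_euler("xyz",c["attitude"],degrees=True).as_matrix()
    K=np.array([[c["fx"],0,c["cx"]],[0,c["fy"],c["cy"]],[0,0,1]])
    F=np.diag([1,-1,-1])@Rc.T
    return K@np.c_[F,-F@np.array(c["origin"])]
def proj(c,X):
    u=np.c_[np.atleast_2d(X),np.ones(len(np.atleast_2d(X)))]@P(c).T
    return u[:,:2]/u[:,2:]
def tri(cs,ct,a,b):
    X=cv2.triangulatePoints(P(cs),P(ct),np.array(a,float).reshape(-1,2).T,np.array(b,float).reshape(-1,2).T)
    return (X[:3]/X[3]).T
def onz(c,p,z):
    """ray of pixel p cut with height z"""
    H=P(c); M=np.c_[H[:,0],H[:,1],H[:,2]*z+H[:,3]]
    x=np.linalg.solve(M,np.c_[np.atleast_2d(p),np.ones(len(np.atleast_2d(p)))].T); return (x[:2]/x[2]).T
E
cat > m.py <<'E'
from h import *
from scipy.optimize import minimize
s=pickle.load(open("side0.pkl","rb")); t=pickle.load(open("top0.pkl","rb"))
S=lambda p:(np.array(p,float)+.5)/8-.5+[240,235]
T=lambda p:(np.array(p,float)+.5)/10-.5+[315,155]
np.set_printoptions(precision=4,suppress=True)
names=["small","big","cFL","cFR","bBL","bBR","bFR","bFL"]
a=S([(327,89),(326,190),(190,338),(400,375),(57,308),(527,300),(548,460),(62,470)])
# side left-right: +x right; side front = -y = right in top picture
b=T([(252,218),(231,232),(262,380),(325,215),(72,495),(108,73),(298,83),(268,514)])
X=tri(s,t,a,b)
for n,x,pa,pb in zip(names,X,a,b): print(n,x,"err",np.linalg.norm(proj(s,x)[0]-pa).round(2),np.linalg.norm(proj(t,x)[0]-pb).round(2))
print("battery centre",X[4:].mean(0),"controller top from top view z=.070",(c:=onz(t,T([(155,150),(92,305),(262,380),(325,215)]),.070)),c.mean(0))
print("small z.138",onz(t,b[0],.138),onz(s,a[0],.138),"big z.104",onz(t,b[1],.104),onz(s,a[1],.104))
B=onz(t,b[4:],.036);print("bat top view",B.mean(0)); B2=onz(s,a[4:],.036);print("bat side",B2.mean(0),np.degrees(np.arctan2(*(B[1]-B[0])[::-1])),np.degrees(np.arctan2(*(B2[1]-B2[0])[::-1])), np.linalg.norm(np.diff(B,axis=0),axis=1))
e=c[2:]-c[:2][::-1]; print("ctrl edge yaw",[np.degrees(np.arctan2(*(c[(i+1)%4]-c[i])[::-1])) for i in range(4)])
def mask(c):
    hsv=cv2.cvtColor(c["color"],cv2.COLOR_RGB2HSV)
    return cv2.inRange(hsv,(0,70,60),(6,255,255))|cv2.inRange(hsv,(172,70,60),(180,255,255))
ms,mt=mask(s),mask(t)
def edge(c,h,pts):
    pass
def fit(lab_t,lab_s,L,W):
    ct=[cv2.findContours(m,0,1)[0] for m in(lab_t,lab_s)]
    ct=[max(k,key=cv2.contourArea).reshape(-1,2).astype(float) for k in ct]
    x0=onz(t,ct[0].mean(0),.02)[0]
    def cost(p):
        x,y,a,h=p; q=np.array([[i*L/2,j*W/2,0] for i,j in((1,1),(1,-1),(-1,-1),(-1,1))])
        q=q@R.from_euler("z",a,degrees=True).as_matrix().T+[x,y,0]; q=np.r_[q,q+[0,0,h]]
        r=0
        for c,k in((t,ct[0]),(s,ct[1])):
            hu=cv2.convexHull(proj(c,q).astype(np.float32))
            r+=np.mean([abs(cv2.pointPolygonTest(hu,(float(u),float(v)),True)+.0-.4) for u,v in k])
        return r
    best=min((minimize(cost,[*x0,a,.02],method="Nelder-Mead",options=dict(initial_simplex=np.array([[*x0,a,.02]]+[np.array([*x0,a,.02])+d for d in np.diag([.01,.01,8,.008])]),maxiter=600)) for a in range(-90,90,15)),key=lambda r:r.fun)
    return best.x,best.fun
if __name__=="__main__":
    def comps(m):
        k,l,st,ce=cv2.connectedComponentsWithStats(m); return {tuple(ce[i].round().astype(int)):(l==i).astype(np.uint8) for i in range(1,k) if st[i,4]>80}
    A,Bm=comps(mt),comps(ms)
    g=lambda D,p:D[min(D,key=lambda k:np.hypot(k[0]-p[0],k[1]-p[1]))]
    for n,p,q,L,W in(("nsmall",(290,242),(194,256),.098,.098),("nbig",(126,193),(235,148),.098,.098),("nctrl",(178,250),(184,178),.098,.098),("nbat",(231,192),(248,207),.17,.098)):
        print(n,*fit(g(A,p),g(Bm,q),L,W))
    print("recess floor centre from top view z=.014",onz(t,[(290.14,241.99),(125.29,192.75),(177.4,250.2),(231.16,191.32)],.014))
    print("jar",onz(t,[(352/1.5,397/1.5)],.055))
E
python3 m.py
```

```text
small [ 0.6125 -0.299   0.1352] err 0.1 0.09
big [ 0.6136 -0.3009  0.1018] err 0.03 0.03
cFL [ 0.5761 -0.3156  0.0689] err 0.15 0.13
cFR [ 0.6252 -0.3362  0.0691] err 0.79 0.68
bBL [ 0.5481 -0.2666  0.0327] err 0.44 0.4
bBR [ 0.6753 -0.2828  0.0325] err 0.72 0.65
bFR [ 0.6684 -0.3391  0.0333] err 0.25 0.22
bFL [ 0.5411 -0.324   0.0341] err 0.45 0.39
battery centre [ 0.6082 -0.3031  0.0332] controller top from top view z=.070 [[ 0.6431 -0.2875]
 [ 0.5983 -0.2674]
 [ 0.5756 -0.3153]
 [ 0.6231 -0.3358]] [ 0.61   -0.3015]
small z.138 [[ 0.6118 -0.2983]] [[ 0.6119 -0.3018]] big z.104 [[ 0.6134 -0.3004]] [[ 0.613  -0.3031]]
bat top view [ 0.6069 -0.3024]
bat side [ 0.6083 -0.3056] -7.2115380073503 -7.2670915693286116 [0.1271 0.0568 0.1296]
ctrl edge yaw [np.float64(155.83975754674182), np.float64(-115.33125865278309), np.float64(-23.257581721381104), np.float64(67.52233996192356)]
nsmall [  0.4381  -0.1709 -33.9377   0.0174] 0.5477581666384504
nbig [ 0.5954  0.3203 28.311   0.0147] 0.6034820526456479
nctrl [  0.4211   0.1625 -66.7991   0.0158] 0.5645231751727704
nbat [   0.5922    0.0015 -109.7568    0.0168] 0.5479096133287836
recess floor centre from top view z=.014 [[ 0.4374 -0.1715]
 [ 0.5945  0.3194]
 [ 0.4202  0.1628]
 [ 0.5925  0.0013]]
jar [[ 0.377  -0.0074]]
```

Heights come out within 3 mm of what the text gives (0.135/0.138, 0.102/0.104, 0.069/0.070, 0.033/0.036). The two views agree to about 3 mm, and all slab and stack positions are inside the reach. I'll turn the wrist first, to yaw -24, and then travel.

>>> arm_command --pt "-1 0 0 0 0 0 10.5" --pt "-1 0 0 0 0 0 10.5" --pt "-1 0 0 0 0 0 10.5" --pt "-1 0 0 0 0 0 10.5" --pt "-1 0 0 0 0 0 10.5" --pt "-1 0 0 0 0 0 10.5" --pt "-1 0 0 0 0 0 10.5" --pt "-1 0 0 0 0 0 10.5" --pt "-1 0 0 0 0 0 10.5" --pt "-1 0 0 0 0 0 10.5" --grip_force 40

```text
time: 1.35
ee_pos: [0.2918, 0.4614, 0.2307]
tcp_rot: [-176.9, 0.3, 56.2]
wrist_force: [1.2, 0.6, 0.4]
opening: 0.0853
```

>>> arm_command --pt "-1 0 0 0 0 0 10.5" --pt "-1 0 0 0 0 0 10.5" --pt "-1 0 0 0 0 0 10.5" --pt "-1 0 0 0 0 0 10.5" --pt "-1 0 0 0 0 0 10.5" --pt "-1 0 0 0 0 0 10.5" --pt "-1 0 0 0 0 0 10.5" --pt "-1 0 0 0 0 0 0"

```text
time: 2.35
ee_pos: [0.4639, 0.1762, 0.2314]
tcp_rot: [-165.8, 11.4, 12.7]
wrist_force: [0.6, 0.8, -1.1]
opening: 0.0854
```

```bash
cat > go.py <<'E'
import sys
from h import *
def go(x,y,z,yaw):
    o=bot.get_obs(); Rt=R.from_euler("xyz",o["tcp_rot"],degrees=True)
    d=Rt.inv().apply(np.array([x,y,z])-o["ee_pos"])*100
    rv=(Rt.inv()*R.from_euler("xyz",[180,0,yaw],degrees=True)).as_rotvec(degrees=True)
    print("t",round(o["time"],2),"pos",o["ee_pos"].round(4),"rot",o["tcp_rot"].round(1),"F",o["wrist_force"].round(1),"op",round(o["opening"],4),"q",o["q"].round(0)); print("shift cm",d.round(2),"rows",round(np.linalg.norm(d)/6.25,1),"turn",rv.round(1))
go(*map(float,sys.argv[1:]))
E
python3 go.py .612 -.300 .231 -24
```

```text
t 2.35 pos [0.4639 0.1762 0.2314] rot [-165.8   11.4   12.7] F [ 0.6  0.8 -1.1] op 0.0854 q [ 13.   8.  12. 105.  14. 180.]
shift cm [  3.87  48.   -12.95] rows 8.0 turn [-10.1  15.5  35. ]
```

The wrist ran into its joint limit: q6 = 180 + q1 − yaw. The right grasp branch is yaw ≈156, so I'll turn back.

```bash
python3 go.py .4639 .1762 .24 80
```

```text
t 2.35 pos [0.4639 0.1762 0.2314] rot [-165.8   11.4   12.7] F [ 0.6  0.8 -1.1] op 0.0854 q [ 13.   8.  12. 105.  14. 180.]
shift cm [-0.17 -0.21 -0.82] rows 0.1 turn [-19.2   1.7 -68.1]
```

>>> arm_command --pt "-1 0 0 0 -2.75 0.25 -9.73" --pt "-1 0 0 0 -2.75 0.25 -9.73" --pt "-1 0 0 0 -2.75 0.25 -9.73" --pt "-1 0 0 0 -2.75 0.25 -9.73" --pt "-1 0 0 0 -2.75 0.25 -9.73" --pt "-1 0 0 0 -2.75 0.25 -9.73" --pt "-1 0 0 0 -2.75 0.25 -9.73" --pt "-1 0 0 0 0 0 0"

```text
time: 3.35
ee_pos: [0.4623, 0.18, 0.2326]
tcp_rot: [179.8, -0.2, 80.4]
wrist_force: [-0.4, -0.0, 0.3]
opening: 0.0856
```

```bash
python3 go.py .4639 .1762 .231 156;python3 go.py .612 -.300 .231 156
```

```text
t 3.35 pos [0.4623 0.18   0.2326] rot [179.8  -0.2  80.4] F [-0.4 -0.   0.3] op 0.0856 q [ 21.  -3.   2.  95.   0. 121.]
shift cm [-0.35  0.22  0.16] rows 0.1 turn [  0.3   0.  -75.6]
t 3.35 pos [0.4623 0.18   0.2326] rot [179.8  -0.2  80.4] F [-0.4 -0.   0.3] op 0.0856 q [ 21.  -3.   2.  95.   0. 121.]
shift cm [-44.84  22.75   0.12] rows 8.0 turn [  0.3   0.  -75.6]
```

>>> arm_command --pt "-1 -4.98 2.53 0 0 0 0" --pt "-1 -4.98 2.53 0 0 0 0" --pt "-1 -4.98 2.53 0 0 0 0" --pt "-1 -4.98 2.53 0 0 0 0" --pt "-1 -4.98 2.53 0 0 0 0" --pt "-1 -4.98 2.53 0 0 0 0" --pt "-1 -4.98 2.53 0 0 0 0" --pt "-1 -4.98 2.53 0 0 0 0" --pt "-1 -4.98 2.53 0 0 0 0" --pt "-1 0 0 0 0 0 0"

```text
time: 4.6
ee_pos: [0.6128, -0.3041, 0.2283]
tcp_rot: [-179.9, -0.2, 79.9]
wrist_force: [0.1, 0.8, -0.1]
opening: 0.085
```

>>> arm_command --pt "-1 0 0 0 0 0 -9.45" --pt "-1 0 0 0 0 0 -9.45" --pt "-1 0 0 0 0 0 -9.45" --pt "-1 0 0 0 0 0 -9.45" --pt "-1 0 0 0 0 0 -9.45" --pt "-1 0 0 0 0 0 -9.45" --pt "-1 0 0 0 0 0 -9.45" --pt "-1 0 0 0 0 0 -9.45" --pt "-1 0 0 0 0 0 0"

```text
time: 5.72
ee_pos: [0.6126, -0.2999, 0.2319]
tcp_rot: [179.8, 0.1, 155.8]
wrist_force: [0.2, -0.1, 0.7]
opening: 0.0852
```

```bash
python3 go.py .612 -.300 .111 156
```

```text
t 5.72 pos [ 0.6126 -0.2999  0.2319] rot [1.798e+02 1.000e-01 1.558e+02] F [ 0.2 -0.1  0.7] op 0.0852 q [-26.  25.  34.  99.   0.  -2.]
shift cm [ 0.08 -0.08 12.09] rows 1.9 turn [ 0.2  0.1 -0.2]
```

>>> arm_command --pt "-1 0.08 -0.08 4 0 0 0" --pt "-1 0 0 4 0 0 0" --pt "-1 0 0 2.5 0 0 0" --pt "-1 0 0 1.6 0 0 0" --pt "-1 0 0 0 0 0 0"

```text
time: 6.35
ee_pos: [0.6115, -0.3006, 0.1102]
tcp_rot: [179.8, 0.0, 155.8]
wrist_force: [0.2, 0.9, 0.8]
opening: 0.0853
```

>>> arm_command --pt "1 0 0 0 0 0 0" --pt "1 0 0 0 0 0 0" --pt "1 0 0 0 0 0 0" --pt "1 0 0 0 0 0 0" --pt "1 0 0 0 0 0 0" --grip_force 40

```text
time: 6.98
ee_pos: [0.6121, -0.3012, 0.1118]
tcp_rot: [179.8, 0.2, 156.0]
wrist_force: [-0.6, 1.2, 5.2]
opening: 0.0255
```

```bash
python3 go.py .438 -.171 .12 156; python3 - <<'E'
from h import *
c=bot.camera("side")["color"][:,:,::-1]
cv2.imwrite("pics/g1.png",cv2.resize(c[190:310,220:340],None,fx=5,fy=5,interpolation=cv2.INTER_CUBIC))
E
```

```text
t 6.97 pos [ 0.6121 -0.3012  0.1118] rot [179.8   0.2 156. ] F [-0.6  1.2  5.2] op 0.0255 q [-26.  22.  18.  85.   0.  -2.]
shift cm [21.2   4.8  -0.88] rows 3.5 turn [ 0.2  0.2 -0. ]
```

View pics/g1.png

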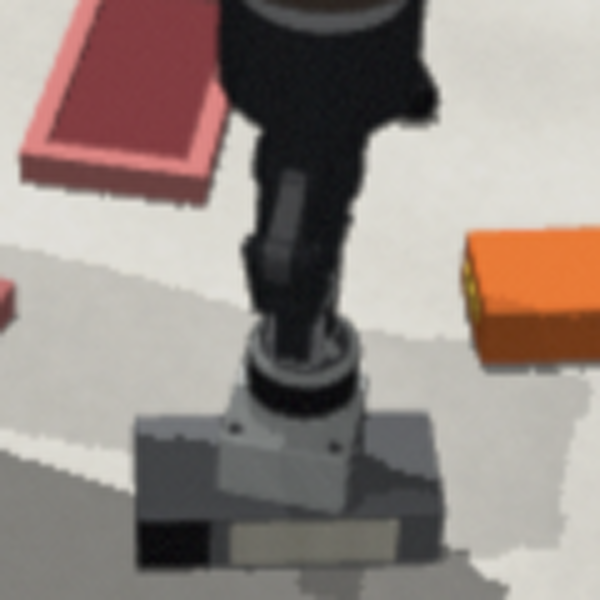

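The finger hides the small motor in front of it at (300,300), and the big motor's rim is clear of the fingertip at (300,345). The opening reads 25.5 mm, so I'll lift a little and check.

>>> arm_command --pt "1 0 0 0 0 0 0" --pt "1 0 0 -0.5 0 0 0" --pt "1 0 0 -1.5 0 0 0" --pt "1 0 0 -2 0 0 0" --pt "1 0 0 0 0 0 0"

```text
time: 7.65
ee_pos: [0.6125, -0.3015, 0.1534]
tcp_rot: [179.9, 0.3, 156.0]
wrist_force: [1.0, -0.2, -1.0]
opening: 0.0254
```

```bash
python3 go.py .438 -.171 .15 156; python3 - <<'E'
from h import *
c=bot.camera("side")["color"][:,:,::-1]
cv2.imwrite("pics/g2.png",cv2.resize(c[200:310,230:330],None,fx=5,fy=5,interpolation=cv2.INTER_CUBIC))
E
```

```text
t 7.65 pos [ 0.6125 -0.3015  0.1534] rot [179.9   0.3 156. ] F [ 1.  -0.2 -1. ] op 0.0254 q [-26.  23.  22.  90.   0.  -2.]
shift cm [21.26  4.81  0.22] rows 3.5 turn [ 0.1  0.3 -0. ]
```

View pics/g2.png

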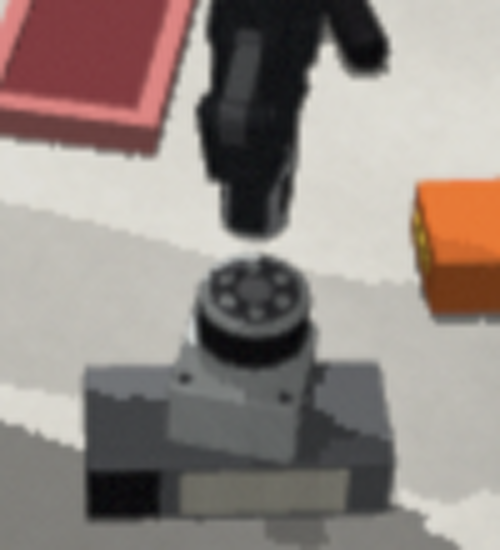

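The big motor's top is free at (252,290) and the small motor is in the jaws above it. I'll take it to its nest.

>>> arm_command --pt "1 2.1 0.5 0 0 0 0" --pt "1 3.8 0.86 0 0 0 0" --pt "1 3.8 0.86 0 0 0 0" --pt "1 3.8 0.86 0 0 0 0" --pt "1 3.8 0.86 0 0 0 0" --pt "1 2.6 0.57 0 0 0 0" --pt "1 1.36 0.3 3 0 0 0" --pt "1 0 0 4 0 0 0" --pt "1 0 0 2.5 0 0 0" --pt "1 0 0 0 0 0 0"

```text
time: 8.95
ee_pos: [0.4358, -0.1698, 0.0534]
tcp_rot: [179.9, -0.1, 156.0]
wrist_force: [-0.1, -0.3, -0.5]
opening: 0.0255
```

```bash
python3 go.py .438 -.171 .0225 156; python3 - <<'E'
from h import *
c=bot.camera("side")["color"][:,:,::-1]
cv2.imwrite("pics/g3.png",cv2.resize(c[190:290,145:245],None,fx=6,fy=6,interpolation=cv2.INTER_CUBIC))
E
```

```text
t 8.95 pos [ 0.4358 -0.1698  0.0534] rot [ 1.799e+02 -1.000e-01  1.560e+02] F [-0.1 -0.3 -0.5] op 0.0255 q [-21.  -6. -20.  76.   0.   3.]
shift cm [-0.26 -0.03  3.09] rows 0.5 turn [ 0.1 -0.1 -0. ]
```

View pics/g3.png

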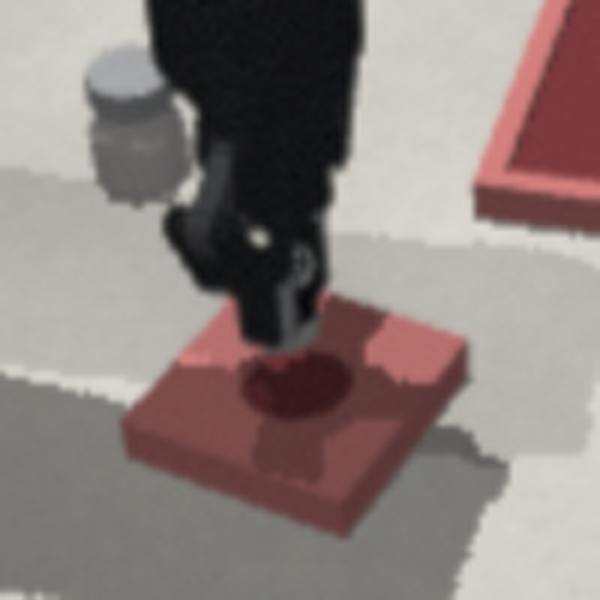

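The motor is still held: its grey foot shows at (300,345), just over the recess at (297,385). I'll lower it.

>>> arm_command --pt "1 -0.26 0 1 0 0 0" --pt "1 0 0 1.2 0 0 0" --pt "1 0 0 0.6 0 0 0" --pt "1 0 0 0.2 0 0 0" --pt "1 0 0 0 0 0 0"

```text
time: 9.62
ee_pos: [0.44, -0.1715, 0.0256]
tcp_rot: [179.8, 0.1, 156.0]
wrist_force: [-0.2, -0.1, -1.2]
opening: 0.0258
```

>>> arm_command --pt "1 0.2 0 0.15 0 0 0" --pt "1 0 0 0.1 0 0 0" --pt "1 0 0 0 0 0 0"

```text
time: 10.0
ee_pos: [0.4381, -0.1706, 0.0231]
tcp_rot: [179.8, 0.1, 156.0]
wrist_force: [0.5, -0.7, -0.3]
opening: 0.0257
```

>>> arm_command --pt "1 0 0 0.1 0 0 0" --pt "1 0 0 0 0 0 0"

```text
time: 10.25
ee_pos: [0.4381, -0.1706, 0.0221]
tcp_rot: [179.8, 0.1, 156.0]
wrist_force: [0.3, -0.2, -0.7]
opening: 0.0259
```

>>> arm_command --pt "1 0 0 0.07 0 0 0" --pt "1 0 0 0 0 0 0"

```text
time: 10.5
ee_pos: [0.4382, -0.1707, 0.0217]
tcp_rot: [179.8, 0.2, 156.0]
wrist_force: [-1.2, 1.5, 4.5]
opening: 0.0257
```

>>> arm_command --pt "1 0 0 0.07 0 0 0" --pt "1 0 0 0 0 0 0"

```text
time: 10.75
ee_pos: [0.4383, -0.1707, 0.0217]
tcp_rot: [179.8, 0.2, 156.0]
wrist_force: [-4.7, 1.4, 11.1]
opening: 0.026
```

Contact at TCP z 0.0217, where 0.0218 was expected. I'll release, retreat and look.

>>> arm_command --pt "0 0 0 -0.07 0 0 0" --pt "-1 0 0 0 0 0 0" --pt "-1 0 0 0 0 0 0" --pt "-1 0 0 -2 0 0 0" --pt "-1 0 0 -6 0 0 0" --pt "-1 0 0 -5 0 0 0" --pt "-1 0 0 0 0 0 0"

```text
time: 11.62
ee_pos: [0.4394, -0.1715, 0.1554]
tcp_rot: [179.8, 0.5, 156.0]
wrist_force: [-0.6, -0.2, -1.0]
opening: 0.0856
```

```bash
python3 go.py .612 -.301 .15 156; python3 - <<'E'
from h import *
f=lambda im,x,y:cv2.resize(im[y:y+75,x:x+75],None,fx=5,fy=5,interpolation=cv2.INTER_CUBIC)
c=bot.camera("side")["color"][:,:,::-1];t=bot.camera("top")["color"][:,:,::-1]
cv2.imwrite("pics/g4.png",np.hstack([f(c,160,215),f(t,252,204)]))
E
```

```text
t 11.62 pos [ 0.4394 -0.1715  0.1554] rot [179.8   0.5 156. ] F [-0.6 -0.2 -1. ] op 0.0856 q [-21.  -7. -10.  86.   0.   3.]
shift cm [-21.03  -4.79   0.71] rows 3.5 turn [ 0.2  0.5 -0. ]
```

View pics/g4.png

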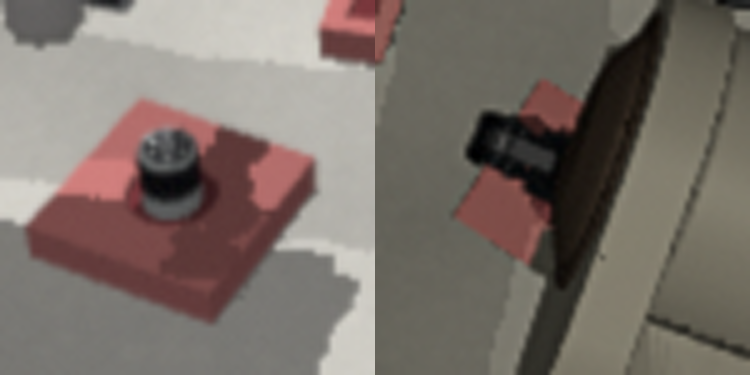

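The small motor stands upright inside its recess (side crop, foot at (172,205) within the dark floor). Next is the big motor, whose top centre in g2, full-image (280.4,257.6), is unchanged.

>>> arm_command --pt "-1 -4.2 -0.97 0 0 0 0" --pt "-1 -4.2 -0.97 0 0 0 0" --pt "-1 -4.2 -0.97 0 0 0 0" --pt "-1 -4.2 -0.97 0 0 0 0" --pt "-1 -4.2 -0.97 0 0 0 0" --pt "-1 0 0 0 0 0 0"

```text
time: 12.48
ee_pos: [0.6102, -0.3016, 0.1469]
tcp_rot: [179.8, -0.2, 155.9]
wrist_force: [-1.4, -0.5, -0.1]
opening: 0.0854
```

```bash
python3 go.py .613 -.3015 .0765 156
```

```text
t 12.47 pos [ 0.6102 -0.3016  0.1469] rot [179.8  -0.2 155.9] F [-1.4 -0.5 -0.1] op 0.0854 q [-26.  23.  22.  89.   0.  -2.]
shift cm [-0.27  0.1   7.04] rows 1.1 turn [ 0.2 -0.2 -0.1]
```

>>> arm_command --pt "-1 0 0 2.5 0 0 0" --pt "-1 0 0 2 0 0 0" --pt "-1 0 0 0 0 0 0" --pt "-1 0 0 0 0 0 0"

```text
time: 12.98
ee_pos: [0.6096, -0.3004, 0.1074]
tcp_rot: [179.8, 0.2, 156.0]
wrist_force: [0.1, 0.5, 0.2]
opening: 0.0855
```

```bash
python3 go.py .613 -.3015 .0765 156
```

```text
t 12.97 pos [ 0.6096 -0.3004  0.1074] rot [179.8   0.2 156. ] F [0.1 0.5 0.2] op 0.0855 q [-26.  22.  17.  85.   0.  -2.]
shift cm [-0.35  0.03  3.1 ] rows 0.5 turn [ 0.2  0.2 -0. ]
```

>>> arm_command --pt "-1 -0.35 0.03 2 0 0 0" --pt "-1 0 0 1.1 0 0 0" --pt "-1 0 0 0 0 0 0" --pt "-1 0 0 0 0 0 0"

```text
time: 13.48
ee_pos: [0.6133, -0.3017, 0.0759]
tcp_rot: [179.8, 0.1, 156.0]
wrist_force: [-0.2, -0.7, 0.4]
opening: 0.0857
```

>>> arm_command --pt "1 0 0 0 0 0 0" --pt "1 0 0 0 0 0 0" --pt "1 0 0 0 0 0 0" --pt "1 0 0 0 0 0 0" --pt "1 0 0 0 0 0 0" --grip_force 50

```text
time: 14.1
ee_pos: [0.6136, -0.3019, 0.0765]
tcp_rot: [179.8, 0.2, 156.0]
wrist_force: [0.3, -0.4, 4.7]
opening: 0.0435
```

>>> arm_command --pt "1 0 0 -0.5 0 0 0" --pt "1 0 0 -2 0 0 0" --pt "1 0 0 -4 0 0 0" --pt "1 0 0 -4 0 0 0" --pt "1 0 0 0 0 0 0" --pt "1 0 0 0 0 0 0"

```text
time: 14.85
ee_pos: [0.6127, -0.3017, 0.1795]
tcp_rot: [179.8, 0.1, 156.0]
wrist_force: [0.2, 0.1, -2.8]
opening: 0.0439
```

```bash
python3 go.py .595 .320 .182 156; python3 - <<'E'
from h import *
c=bot.camera("side")["color"][:,:,::-1]
cv2.imwrite("pics/g5.png",cv2.resize(c[190:310,220:340],None,fx=5,fy=5,interpolation=cv2.INTER_CUBIC))
E
```

```text
t 14.85 pos [ 0.6127 -0.3017  0.1795] rot [1.798e+02 1.000e-01 1.560e+02] F [ 0.2  0.1 -2.8] op 0.0439 q [-26.  23.  26.  93.   0.  -2.]
shift cm [26.95 56.06 -0.12] rows 10.0 turn [ 0.2  0.1 -0. ]
```

View pics/g5.png

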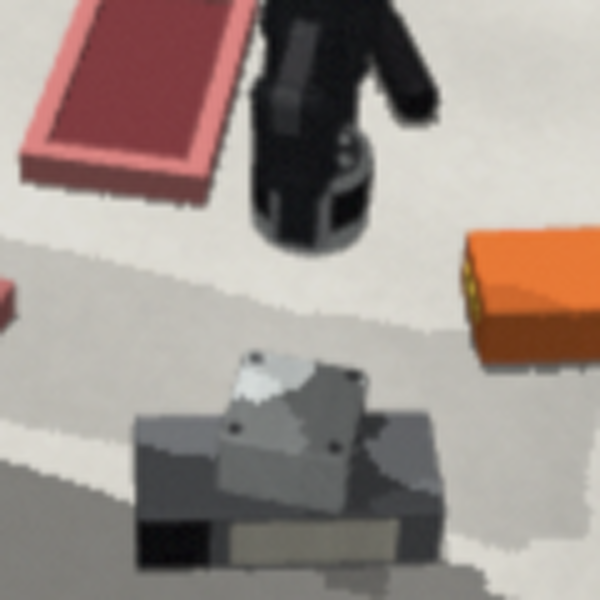

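The big motor is held upright and the controller's top is free, with corners at (255,352), (365,375), (340,452), (222,432). I'll carry the motor to the big nest.

>>> arm_command --pt "1 1.22 2.55 0 0 0 0" --pt "1 2.45 5.1 0 0 0 0" --pt "1 2.45 5.1 0 0 0 0" --pt "1 2.45 5.1 0 0 0 0" --pt "1 2.45 5.1 0 0 0 0" --pt "1 2.45 5.1 0 0 0 0" --pt "1 2.45 5.1 0 0 0 0" --pt "1 2.45 5.1 0 0 0 0" --pt "1 2.45 5.1 0 0 0 0" --pt "1 2.45 5.1 0 0 0 0"

```text
time: 16.15
ee_pos: [0.5969, 0.237, 0.1797]
tcp_rot: [180.0, 0.0, 156.0]
wrist_force: [0.4, 0.6, -2.2]
opening: 0.0438
```

>>> arm_command --pt "1 2.45 5.1 0 0 0 0" --pt "1 1.22 2.55 0 0 0 0" --pt "1 0 0 3 0 0 0" --pt "1 0 0 4 0 0 0" --pt "1 0 0 3 0 0 0" --pt "1 0 0 1.5 0 0 0" --pt "1 0 0 0 0 0 0" --pt "1 0 0 0 0 0 0"

```text
time: 17.15
ee_pos: [0.5964, 0.3206, 0.068]
tcp_rot: [179.8, 0.2, 156.0]
wrist_force: [0.3, -0.6, -1.8]
opening: 0.0436
```

```bash
python3 go.py .595 .320 .0225 156; python3 - <<'E'
from h import *
s=pickle.load(open("side0.pkl","rb"))
p=(np.array([(255,352),(365,375),(340,452),(222,432)])+.5)/5-.5+[220,190]
c=onz(s,p,.07); print(c.round(4),c.mean(0)); print([np.degrees(np.arctan2(*(c[(i+1)%4]-c[i])[::-1])).round(1) for i in range(4)])
E
```

```text
t 17.15 pos [0.5964 0.3206 0.068 ] rot [179.8   0.2 156. ] F [ 0.3 -0.6 -1.8] op 0.0436 q [28. 22. 12. 80. -0. 52.]
shift cm [ 0.12 -0.13  4.55] rows 0.7 turn [ 0.2  0.2 -0. ]
[[ 0.6    -0.2716]
 [ 0.6435 -0.2919]
 [ 0.6236 -0.3325]
 [ 0.578  -0.3146]] [ 0.61125741 -0.30266937]
[np.float64(-25.0), np.float64(-116.1), np.float64(158.6), np.float64(62.9)]
```

>>> arm_command --pt "1 0.1 -0.1 2 0 0 0" --pt "1 0 0 1.5 0 0 0" --pt "1 0 0 0.7 0 0 0" --pt "1 0 0 0.2 0 0 0" --pt "1 0 0 0 0 0 0" --pt "1 0 0 0 0 0 0"

```text
time: 17.9
ee_pos: [0.595, 0.3201, 0.0233]
tcp_rot: [179.8, 0.2, 156.0]
wrist_force: [-0.0, 0.7, -1.1]
opening: 0.0435
```

>>> arm_command --pt "1 0 0 0.15 0 0 0" --pt "1 0 0 0 0 0 0"

```text
time: 18.15
ee_pos: [0.5946, 0.3199, 0.0211]
tcp_rot: [179.8, 0.1, 156.0]
wrist_force: [0.1, -0.5, -1.7]
opening: 0.0434
```

>>> arm_command --pt "1 0 0 0.1 0 0 0" --pt "1 0 0 0 0 0 0"

```text
time: 18.4
ee_pos: [0.5947, 0.32, 0.0206]
tcp_rot: [179.8, 0.2, 156.0]
wrist_force: [-0.7, -0.2, 1.9]
opening: 0.0434
```

Contact at 0.0206, where 0.0205 was expected. Release, retreat and check.

>>> arm_command --pt "0.2 0 0 0 0 0 0" --pt "-1 0 0 0 0 0 0" --pt "-1 0 0 0 0 0 0" --pt "-1 0 0 -2 0 0 0" --pt "-1 0 0 -5 0 0 0" --pt "-1 0 0 -5 0 0 0" --pt "-1 0 0 -3 0 0 0" --pt "-1 0 0 0 0 0 0" --pt "-1 0 0 0 0 0 0"

```text
time: 19.52
ee_pos: [0.5941, 0.3197, 0.1701]
tcp_rot: [179.8, 0.1, 156.0]
wrist_force: [0.5, 0.3, -0.4]
opening: 0.0851
```

```bash
python3 go.py .6107 -.302 .16 156; python3 - <<'E'
from h import *
f=lambda im,x,y:cv2.resize(im[y:y+70,x:x+70],None,fx=6,fy=6,interpolation=cv2.INTER_CUBIC)
c=bot.camera("side")["color"][:,:,::-1]
cv2.imwrite("pics/g6.png",f(c,200,110))
E
```

```text
t 19.52 pos [0.5941 0.3197 0.1701] rot [1.798e+02 1.000e-01 1.560e+02] F [ 0.5  0.3 -0.4] op 0.0851 q [28. 22. 23. 91. -0. 52.]
shift cm [-26.84 -56.1    0.93] rows 10.0 turn [ 0.2  0.1 -0. ]
```

View pics/g6.png

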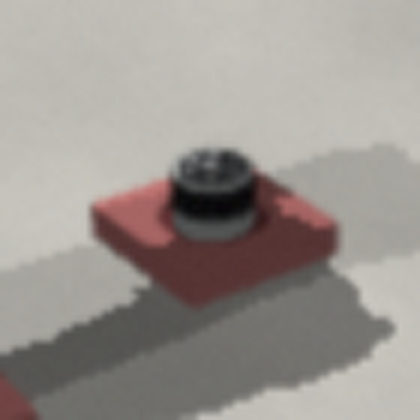

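The big motor is upright in its nest, with its foot centred around (215,222). Next is the controller.

>>> arm_command --pt "-1 -2.44 -5.1 0 0 0 0" --pt "-1 -2.44 -5.1 0 0 0 0" --pt "-1 -2.44 -5.1 0 0 0 0" --pt "-1 -2.44 -5.1 0 0 0 0" --pt "-1 -2.44 -5.1 0 0 0 0" --pt "-1 -2.44 -5.1 0 0 0 0" --pt "-1 -2.44 -5.1 0 0 0 0" --pt "-1 -2.44 -5.1 0 0 0 0" --pt "-1 -2.44 -5.1 0 0 0 0" --pt "-1 -2.44 -5.1 0 0 0 0"

```text
time: 20.82
ee_pos: [0.6085, -0.2471, 0.1681]
tcp_rot: [179.8, 0.0, 156.0]
wrist_force: [1.2, -0.3, -0.1]
opening: 0.0856
```

>>> arm_command --pt "-1 -2.44 -5.1 0 0 0 0" --pt "-1 0 0 4 0 0 0" --pt "-1 0 0 4 0 0 0" --pt "-1 0 0 0 0 0 0" --pt "-1 0 0 0 0 0 0"

```text
time: 21.45
ee_pos: [0.6112, -0.3017, 0.0905]
tcp_rot: [179.8, 0.2, 156.0]
wrist_force: [0.5, -1.5, 0.7]
opening: 0.0857
```

```bash
python3 go.py .6107 -.302 .0425 156
```

```text
t 21.45 pos [ 0.6112 -0.3017  0.0905] rot [179.8   0.2 156. ] F [ 0.5 -1.5  0.7] op 0.0857 q [-26.  23.  15.  83.   0.  -2.]
shift cm [ 0.05 -0.06  4.8 ] rows 0.8 turn [ 0.2  0.2 -0. ]
```

>>> arm_command --pt "-1 0.05 -0.05 2.5 0 0 0" --pt "-1 0 0 2.3 0 0 0" --pt "-1 0 0 0 0 0 0" --pt "-1 0 0 0 0 0 0"

```text
time: 21.95
ee_pos: [0.6114, -0.3023, 0.0437]
tcp_rot: [179.9, 0.3, 156.0]
wrist_force: [-0.6, 0.8, 0.4]
opening: 0.0852
```

>>> arm_command --pt "1 0 0 0 0 0 0" --pt "1 0 0 0 0 0 0" --pt "1 0 0 0 0 0 0" --pt "1 0 0 0 0 0 0" --pt "1 0 0 0 0 0 0" --grip_force 50

```text
time: 22.58
ee_pos: [0.6111, -0.3022, 0.0427]
tcp_rot: [179.8, 0.3, 156.0]
wrist_force: [-0.2, 0.2, 4.6]
opening: 0.0527
```

>>> arm_command --pt "1 0 0 -0.5 0 0 0" --pt "1 0 0 -2 0 0 0" --pt "1 0 0 -4 0 0 0" --pt "1 0 0 -4 0 0 0" --pt "1 0 0 0 0 0 0" --pt "1 0 0 0 0 0 0"

```text
time: 23.32
ee_pos: [0.6101, -0.3021, 0.1463]
tcp_rot: [179.8, 0.1, 156.0]
wrist_force: [-0.2, 1.1, -2.4]
opening: 0.0529
```

```bash
python3 go.py .4205 .1627 .146 203.2; python3 - <<'E'
from h import *
c=bot.camera("side")["color"][:,:,::-1]
cv2.imwrite("pics/g7.png",cv2.resize(c[200:320,220:340],None,fx=5,fy=5,interpolation=cv2.INTER_CUBIC))
E
```

```text
t 23.32 pos [ 0.6101 -0.3021  0.1463] rot [1.798e+02 1.000e-01 1.560e+02] F [-0.2  1.1 -2.4] op 0.0529 q [-26.  22.  21.  89.   0.  -2.]
shift cm [36.25 34.73  0.04] rows 8.0 turn [  0.1   0.2 -47.2]
```

View pics/g7.png

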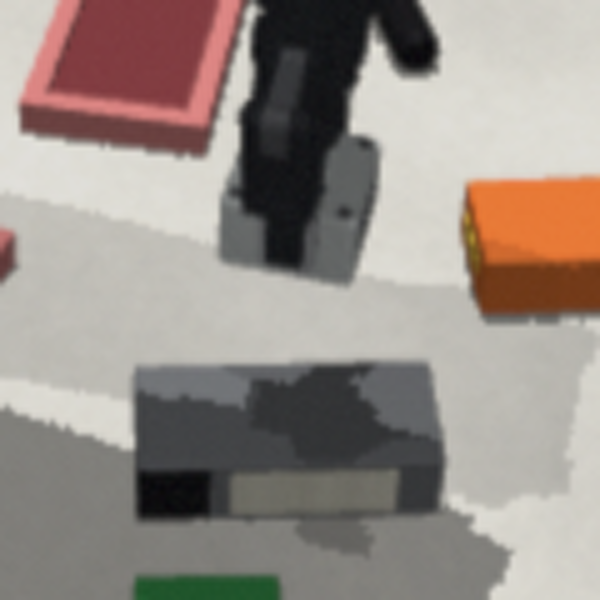

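The controller is held level and the battery is alone, with top corners at (135,370), (430,363), (443,470), (135,472). I'll carry the controller over.

>>> arm_command --pt "1 2.0 1.93 0 0 0 0" --pt "1 4.03 3.86 0 0 0 0" --pt "1 4.03 3.86 0 0 0 0" --pt "1 4.03 3.86 0 0 0 0" --pt "1 4.03 3.86 0 0 0 0" --pt "1 4.03 3.86 0 0 0 0" --pt "1 4.03 3.86 0 0 0 0" --pt "1 4.03 3.86 0 0 0 0" --pt "1 4.03 3.86 0 0 0 0" --pt "1 2.0 1.92 0 0 0 0"

```text
time: 24.62
ee_pos: [0.4189, 0.1644, 0.1453]
tcp_rot: [179.9, 0.1, 156.1]
wrist_force: [-0.0, -0.2, -1.9]
opening: 0.0532
```

>>> arm_command --pt "1 0 0 0 0 0 -9.4" --pt "1 0 0 0 0 0 -9.4" --pt "1 0 0 0 0 0 -9.4" --pt "1 0 0 3 0 0 -9.4" --pt "1 0 0 4 0 0 -9.6" --pt "1 0 0 2.5 0 0 0" --pt "1 0 0 0 0 0 0" --pt "1 0 0 0 0 0 0"

```text
time: 25.62
ee_pos: [0.4211, 0.1628, 0.052]
tcp_rot: [180.0, 0.2, -156.9]
wrist_force: [-0.2, -0.5, -0.6]
opening: 0.0533
```

```bash
python3 go.py .4205 .1627 .0225 203.2; python3 - <<'E'
from h import *
s=pickle.load(open("side0.pkl","rb"))
p=(np.array([(135,370),(430,363),(443,470),(135,472)])+.5)/5-.5+[220,200]
c=onz(s,p,.036); print(c.round(4),c.mean(0)); print([np.degrees(np.arctan2(*(c[(i+1)%4]-c[i])[::-1])).round(1) for i in range(4)])
E
```

```text
t 25.62 pos [0.4211 0.1628 0.052 ] rot [ 180.     0.2 -156.9] F [-0.2 -0.5 -0.6] op 0.0533 q [ 21.  -8. -23.  75.   0.  -2.]
shift cm [0.07 0.01 2.95] rows 0.5 turn [ 0.   0.2 -0.1]
[[ 0.5482 -0.2711]
 [ 0.6761 -0.2863]
 [ 0.6663 -0.3453]
 [ 0.5401 -0.3272]] [ 0.60766685 -0.307491  ]
[np.float64(-6.8), np.float64(-99.4), np.float64(171.8), np.float64(81.8)]
```

>>> arm_command --pt "1 0.05 0 1.5 0 0 0" --pt "1 0 0 0.9 0 0 0" --pt "1 0 0 0.4 0 0 0" --pt "1 0 0 0.1 0 0 0" --pt "1 0 0 0 0 0 0" --pt "1 0 0 0 0 0 0"

```text
time: 26.38
ee_pos: [0.4208, 0.1627, 0.0226]
tcp_rot: [180.0, 0.2, -156.8]
wrist_force: [-0.3, 0.7, -1.1]
opening: 0.0527
```

>>> arm_command --pt "1 0 0 0.15 0 0 0" --pt "1 0 0 0 0 0 0"

```text
time: 26.62
ee_pos: [0.4206, 0.1626, 0.0208]
tcp_rot: [-180.0, 0.2, -156.8]
wrist_force: [0.6, -0.0, -2.1]
opening: 0.0529
```

>>> arm_command --pt "1 0 0 0.07 0 0 0" --pt "1 0 0 0 0 0 0"

```text
time: 26.88
ee_pos: [0.4207, 0.1627, 0.0206]
tcp_rot: [180.0, 0.2, -156.8]
wrist_force: [-3.0, -1.4, 3.9]
opening: 0.0528
```

Contact at 0.0206. Release, lift, and turn to the battery's yaw (172.5).

>>> arm_command --pt "0.3 0 0 0 0 0 0" --pt "-1 0 0 0 0 0 0" --pt "-1 0 0 0 0 0 0" --pt "-1 0 0 -3 0 0 0" --pt "-1 0 0 -5 0 0 0" --pt "-1 0 0 -4 0 0 10.2" --pt "-1 0 0 0 0 0 10.2" --pt "-1 0 0 0 0 0 10.3" --pt "-1 0 0 0 0 0 0" --pt "-1 0 0 0 0 0 0"

```text
time: 28.12
ee_pos: [0.4202, 0.1625, 0.14]
tcp_rot: [179.9, 0.2, 172.7]
wrist_force: [0.6, 0.1, -0.3]
opening: 0.0853
```

```bash
python3 go.py .6075 -.305 .145 172.5; python3 - <<'E'
from h import *
f=lambda im,x,y:cv2.resize(im[y:y+70,x:x+70],None,fx=6,fy=6,interpolation=cv2.INTER_CUBIC)
c=bot.camera("side")["color"][:,:,::-1]
cv2.imwrite("pics/g8.png",f(c,150,140))
E
```

```text
t 28.12 pos [0.4202 0.1625 0.14  ] rot [179.9   0.2 172.7] F [ 0.6  0.1 -0.3] op 0.0853 q [ 21. -10. -14.  85.   0.  28.]
shift cm [-24.53 -43.98  -0.51] rows 8.1 turn [0.1 0.2 0.2]
```

View pics/g8.png

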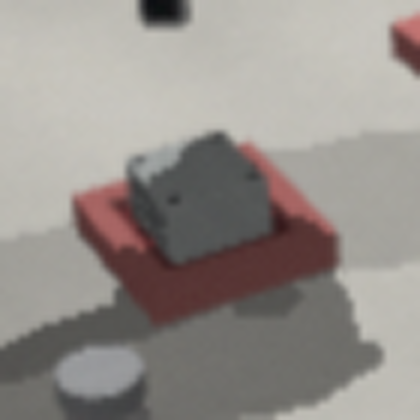

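The controller sits square and flat in its recess, lower corner at (180,263). Next is the battery.

>>> arm_command --pt "-1 -2.72 -4.88 0 0 0 0" --pt "-1 -2.72 -4.88 0 0 0 0" --pt "-1 -2.72 -4.88 0 0 0 0" --pt "-1 -2.72 -4.88 0 0 0 0" --pt "-1 -2.72 -4.88 0 0 0 0" --pt "-1 -2.72 -4.88 0 0 0 0" --pt "-1 -2.72 -4.88 0 0 0 0" --pt "-1 -2.72 -4.88 0 0 0 0" --pt "-1 -2.72 -4.88 0 0 0 0" --pt "-1 0 0 2 0 0 0"

```text
time: 29.42
ee_pos: [0.6065, -0.309, 0.1193]
tcp_rot: [179.9, 0.2, 172.4]
wrist_force: [-0.8, 0.2, 0.3]
opening: 0.0854
```

>>> arm_command --pt "-1 0 0 4 0 0 0" --pt "-1 0 0 2.5 0 0 0" --pt "-1 0 0 0 0 0 0" --pt "-1 0 0 0 0 0 0"

```text
time: 29.92
ee_pos: [0.606, -0.3051, 0.0563]
tcp_rot: [179.9, 0.2, 172.5]
wrist_force: [-0.9, 0.1, 0.7]
opening: 0.0854
```

```bash
python3 go.py .6075 -.305 .008 172.6
```

```text
t 29.93 pos [ 0.606  -0.3051  0.0563] rot [179.9   0.2 172.5] F [-0.9  0.1  0.7] op 0.0854 q [-27.  22.  12.  79.   0. -19.]
shift cm [-0.12  0.03  4.84] rows 0.8 turn [ 0.1  0.2 -0.1]
```

>>> arm_command --pt "-1 -0.12 0 2 0 0 0" --pt "-1 0 0 1.7 0 0 0" --pt "-1 0 0 1.1 0 0 0" --pt "-1 0 0 0 0 0 0" --pt "-1 0 0 0 0 0 0"

```text
time: 30.55
ee_pos: [0.6071, -0.3051, 0.0075]
tcp_rot: [179.9, 0.2, 172.5]
wrist_force: [1.2, -0.0, 0.9]
opening: 0.0853
```

>>> arm_command --pt "1 0 0 0 0 0 0" --pt "1 0 0 0 0 0 0" --pt "1 0 0 0 0 0 0" --pt "1 0 0 0 0 0 0" --pt "1 0 0 0 0 0 0" --grip_force 70

```text
time: 31.18
ee_pos: [0.6074, -0.3052, 0.0081]
tcp_rot: [179.9, 0.3, 172.5]
wrist_force: [-0.8, 0.7, 6.4]
opening: 0.0567
```

>>> arm_command --pt "1 0 0 -0.5 0 0 0" --pt "1 0 0 -2 0 0 0" --pt "1 0 0 -4 0 0 0" --pt "1 0 0 -4 0 0 0" --pt "1 0 0 0 0 0 0" --pt "1 0 0 0 0 0 0"

```text
time: 31.92
ee_pos: [0.6063, -0.3051, 0.1115]
tcp_rot: [179.9, 0.1, 172.5]
wrist_force: [-0.3, 0.4, -4.0]
opening: 0.0564
```

```bash
python3 go.py .5923 .0014 .112 250.2; python3 - <<'E'
from h import *
c=bot.camera("side")["color"][:,:,::-1]
cv2.imwrite("pics/g9.png",cv2.resize(c[200:320,220:340],None,fx=5,fy=5,interpolation=cv2.INTER_CUBIC))
E
```

```text
t 31.93 pos [ 0.6063 -0.3051  0.1115] rot [1.799e+02 1.000e-01 1.725e+02] F [-0.3  0.4 -4. ] op 0.0564 q [-27.  22.  17.  85.   0. -19.]
shift cm [ 5.41 30.2  -0.  ] rows 4.9 turn [  0.    0.2 -77.7]
```

View pics/g9.png

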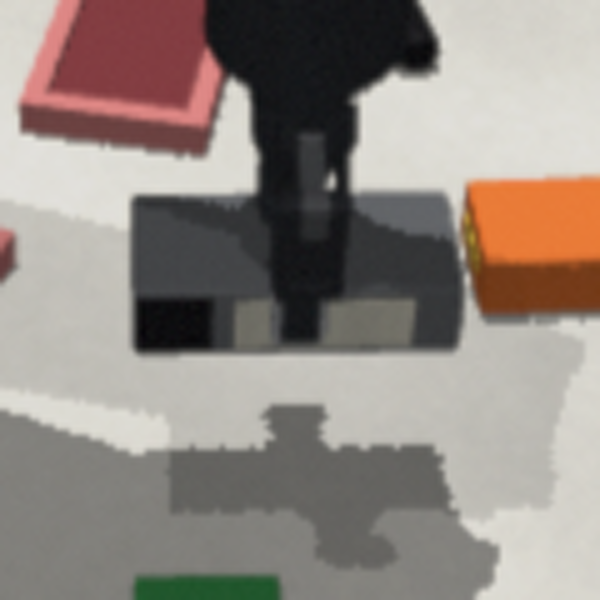

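The battery is held level and near its centre: the finger is at x≈300 and the block spans 133 to 460. I'll move it and turn it to the nest's yaw.

>>> arm_command --pt "1 0.4 2.2 0 0 0 0" --pt "1 0.77 4.3 0 0 0 0" --pt "1 0.77 4.3 0 0 0 0" --pt "1 0.77 4.3 0 0 0 0" --pt "1 0.77 4.3 0 0 0 0" --pt "1 0.77 4.3 0 0 0 0" --pt "1 0.77 4.3 0 0 0 0" --pt "1 0.39 2.2 0 0 0 0" --pt "1 0 0 0 0 0 -6" --pt "1 0 0 0 0 0 -9"

```text
time: 33.22
ee_pos: [0.5915, 0.0027, 0.1113]
tcp_rot: [179.9, 0.1, -172.2]
wrist_force: [-0.2, -0.1, -3.5]
opening: 0.0568
```

>>> arm_command --pt "1 0 0 0 0 0 -9.5" --pt "1 0 0 0 0 0 -9.5" --pt "1 0 0 0 0 0 -9.5" --pt "1 0 0 0 0 0 -9.5" --pt "1 0 0 0 0 0 -9.5" --pt "1 0 0 0 0 0 -9.2" --pt "1 0 0 0 0 0 -6" --pt "1 0 0 3 0 0 0" --pt "1 0 0 2 0 0 0" --pt "1 0 0 0 0 0 0"

```text
time: 34.48
ee_pos: [0.5906, 0.0021, 0.0599]
tcp_rot: [179.9, 0.1, -109.8]
wrist_force: [0.3, -0.2, -4.1]
opening: 0.0569
```

```bash
python3 go.py .5923 .0014 .023 250.2; python3 - <<'E'
from h import *
f=lambda im,x,y:cv2.resize(im[y:y+75,x:x+75],None,fx=6,fy=6,interpolation=cv2.INTER_CUBIC)
c=bot.camera("side")["color"][:,:,::-1]
cv2.imwrite("pics/g10.png",f(c,210,165))
E
```

```text
t 34.48 pos [0.5906 0.0021 0.0599] rot [ 1.799e+02  1.000e-01 -1.098e+02] F [ 0.3 -0.2 -4.1] op 0.0569 q [  0.  11.  -3.  77.   0. -70.]
shift cm [ 0.01 -0.19  3.69] rows 0.6 turn [ 0.1  0.1 -0. ]
```

View pics/g10.png

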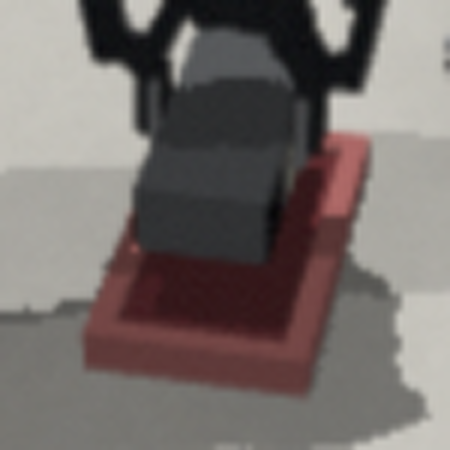

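The battery is aligned with the recess: its lower near edge is at (140–268, 255), parallel to the recess edge at (120–290, 330). I'll lower it.

>>> arm_command --pt "1 0 -0.18 1.5 0 0 0" --pt "1 0 0 1.3 0 0 0" --pt "1 0 0 0.7 0 0 0" --pt "1 0 0 0.1 0 0 0" --pt "1 0 0 0 0 0 0" --pt "1 0 0 0 0 0 0"

```text
time: 35.28
ee_pos: [0.5949, 0.0008, 0.027]
tcp_rot: [-179.8, 0.2, -109.8]
wrist_force: [-0.2, -0.0, -4.6]
opening: 0.0567
```

>>> arm_command --pt "1 0 0 0.12 0 0 0" --pt "1 0 0 0 0 0 0"

```text
time: 35.52
ee_pos: [0.5946, 0.0008, 0.0253]
tcp_rot: [-179.8, 0.1, -109.8]
wrist_force: [0.7, -0.3, -4.2]
opening: 0.0568
```

>>> arm_command --pt "1 0 0.2 0 0 0 0" --pt "1 0 0 0.2 0 0 0" --pt "1 0 0 0.05 0 0 0" --pt "1 0 0 0 0 0 0"

```text
time: 36.02
ee_pos: [0.5927, 0.0015, 0.0227]
tcp_rot: [-179.9, 0.1, -109.8]
wrist_force: [-0.2, -0.2, -4.1]
opening: 0.0565
```

>>> arm_command --pt "1 0 0 0.08 0 0 0" --pt "1 0 0 0 0 0 0"

```text
time: 36.28
ee_pos: [0.5928, 0.0015, 0.0222]
tcp_rot: [-179.8, 0.2, -109.8]
wrist_force: [-1.3, -0.7, -0.1]
opening: 0.0566
```

Contact begins at 0.0222 (0.022 expected). Release, retreat and take a final look.

>>> arm_command --pt "1 0 0 0.03 0 0 0" --pt "0 0 0 0 0 0 0" --pt "-1 0 0 0 0 0 0" --pt "-1 0 0 0 0 0 0" --pt "-1 0 0 -2 0 0 0" --pt "-1 0 0 -5 0 0 0" --pt "-1 0 0 -5 0 0 0" --pt "-1 0 0 -5 0 0 0" --pt "-1 0 0 0 0 0 0" --pt "-1 0 0 0 0 0 0"

```text
time: 37.52
ee_pos: [0.5921, 0.0013, 0.191]
tcp_rot: [-179.9, 0.1, -109.8]
wrist_force: [-0.2, 0.5, -1.1]
opening: 0.0851
```

```bash
python3 go.py .5923 .0014 .19 250.2; python3 - <<'E'
from h import *
c=bot.camera("side")["color"][:,:,::-1]
cv2.imwrite("pics/g11.png",cv2.resize(c[125:285,140:300],None,fx=3.7,fy=3.7,interpolation=cv2.INTER_CUBIC))
E
```

```text
t 37.52 pos [0.5921 0.0013 0.191 ] rot [-1.799e+02  1.000e-01 -1.098e+02] F [-0.2  0.5 -1.1] op 0.0851 q [  0.  10.  11.  91.   0. -70.]
shift cm [-0.02 -0.01  0.1 ] rows 0.0 turn [-0.1  0.1 -0. ]
```

View pics/g11.png

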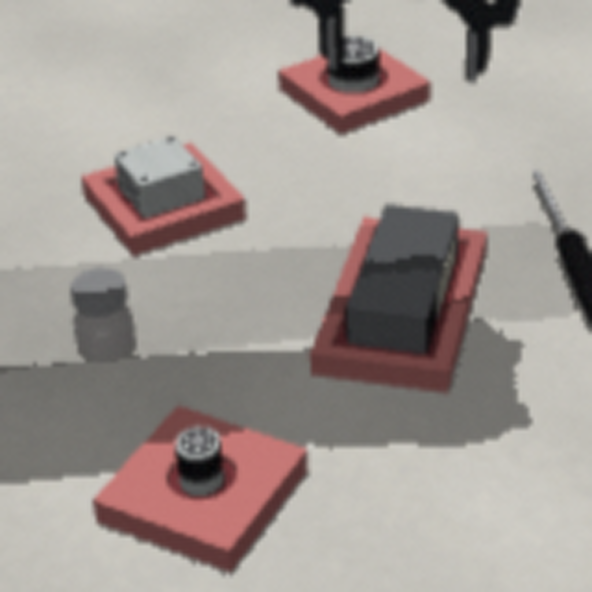

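```bash
python3 - <<'E'
from h import *
s=pickle.load(open("side0.pkl","rb"))
q=np.array([[i*.065,j*.029,0.05] for i,j in((1,1),(1,-1),(-1,-1),(-1,1))])@R.from_euler("z",-109.8,degrees=True).as_matrix().T+[.5923,.0014,0]
print(((proj(s,q)-[140,125]+.5)*3.7).round(0))
E
python3 -c "
from h import *
print(bot.job_done())"
```

```text
[[426. 314.]
 [343. 304.]
 [382. 200.]
 [458. 209.]]
the job is handed in; nothing more can be done
None
```

I moved all four parts into their own nests in the order you gave: small motor, big motor, controller, battery. I handed the job in at about 37.5 s of the 128 s allowed.

- **Set-down:** Each part was lowered until the wrist force showed contact, and only then released. Contact came within about 0.2 mm of the height expected for each recess floor.
- **Final side view:** All four parts stand upright and inside their recesses, and the gripper is open and clear above them. The screw jar and screwdriver look untouched.
- **Battery check:** I compared its top corners in that picture with where they should be when seated. They agree to about 10 px or better in the enlarged crop, roughly 6–7 mm. That confirms it is in the recess, but I did not measure the final centre more finely than this.

**Problems and disagreements:**
- The first wrist turn ran into the last joint's limit and briefly tilted the empty tool. I corrected this before reaching the stack.
- Measured heights came out 1–3 mm lower than the text gives.
- The two cameras disagreed by about 3 mm in y, and the slab fits read 15–17 mm thick against 20 mm.
- I used the text's heights where they differed.

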